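# Thread a guide pin through both bushings of a bracket and hold it for its retaining ring

### The job

Swing the keeper lever on top of the guide bracket fully open to uncover the upper bushing, then lift the square-headed guide pin out of its rest block and thread it nose first down through the upper and then the lower bushing. Finish while still holding it there, upright, still and not pressing hard on the bushings, with about a finger's width (15 to 20 mm) of nose showing below the lower bushing and about the same gap between its head and the upper bushing, so that a retaining ring can be fitted. Leave the hex keys, side cutters and swab tub where they are.

Things in the scene. Friction and masses are not known exactly. Their poses are not given: they have to be found in the camera images.
- bracket: C-shaped aluminium bracket, fixed. Origin: on the bench, on the vertical axis of both bushings. Base plate 105 x 100 x 12 mm; column at x 40 to 58 mm with two arms (x -24 to 42, y -26 to 52 mm). Brass bushings, bore 15 mm: lower at heights 50 to 66.5, upper 98 to 114.5 mm. Only the lever stands higher than 115 mm. At yaw 0 the arms point to the robot (-x)
- upper_bushing (a point): centre of the upper bushing's mouth, on its top face, 114 mm above the bench
- lower_bushing (a point): centre of the lower bushing's lower end, 50 mm above the bench, 38 mm above the base plate
- keeper (a joint): angle (rad) of the steel keeper lever about a vertical axis on the upper arm: 0 shut (points to the bracket's -y, across the upper bushing), grows clockwise seen from above to the stop at 1.75 (points to the bracket's -x, a little to +y). Starts at 0 to 0.35; light friction (about 1 N at the post), stays where left. Above 1.4 counts as fully open
- keeper_post (a point): middle of the free part of the lever's upright round black post, diameter 14 mm, 80 mm from the pivot axis; its collar ends 16 mm below this point, the post's top is 13 mm above it
- keeper_pivot (a point): the lever's pivot axis, at the lever's mid thickness (lever 7 mm thick, top face 124 mm above the bench); 36 mm to the bracket's +y of the bushing axis
- pin_head (a point): centre of the guide pin's square steel head, 20 x 20 x 32 mm tall, gripped across opposite faces; z up along the pin, x and y square to the faces. Shank below: 12 mm diameter, 100 mm long, a ring groove and an 8 mm tapered nose, 5 mm wide at the tip. About 0.18 kg; starts standing in the rest block, leaning up to 2 degrees
- pin_tip (a point): tip of the pin's nose, 116 mm below the centre of its head; z points along the pin towards the head
- pin_rest: grey block 56 x 56 x 40 mm, fixed, with a hole 13 mm wide and 32 mm deep in its top in which the pin stands. Origin: centre of its underside
- hex_keys: bystander: folding hex key set 26 x 85 x 18 mm lying on the bench
- nippers: bystander: side cutters 48 x 111 x 12 mm lying on the bench
- swab_tub: bystander: white tub of swabs, 58 mm wide, 76 mm tall

How it is judged:
On the way, in this order (a step that is already met when the one before it is completed fails the run):
1. the keeper lever is swung fully open (above 1.4 rad) (value of joint keeper above 1.4 rad), for 0.2 s.
2. the pin's nose has passed down through the upper bushing (height (world z) of pin_tip below 0.096 m and horizontal distance between pin_tip and upper_bushing below 0.007 m), for 0.1 s.
At the end, for the whole second after the job is handed in: Lever open beyond 1.4 rad; pin upright (0.09 rad) in both bushings (tip within 5 mm, head within 8 mm of their axis), tip 8 to 28 mm below the lower bushing (so the same gap under the head), still, gripped with over 2 N, pressing on the bracket with under 12 N (value of joint keeper above 1.4 rad and height (world z) of pin_tip between 0.022 and 0.042 m and horizontal distance between pin_tip and lower_bushing below 0.005 m and horizontal distance between pin_head and upper_bushing below 0.008 m and angle between pin_tip's own z axis and vertical below 0.09 rad and contact force between the fingers and guide_pin above 2 N and contact force between guide_pin and bracket below 12 N and linear speed of guide_pin below 0.02 m/s); the arm keeps its last pose, push and grip.
It fails at once if a bystander is moved more than 30 mm (distance of any of hex_keys, nippers, swab_tub from where it was at the start of the episode above 0.03 m).
It also fails if it takes over 64 s, if anything falls off the work surface, if the arm or the gripper's body presses on something with over 40 N, if the wrist force passes 120 N, or if a joint passes its speed limit or range.

### The arm

A 6-joint arm with a two-finger parallel gripper is mounted at the origin on a cart in front of the work surface, level with it; the furniture and walls round the work are solid. World frame = base frame: x ahead of the robot, y to its left, z up, the work surface at z = 0. Lengths are in m, angles in rad, forces in N, time in s.
With the tool pointing down it reaches from about 0.225 to 0.875 m from the base axis. Payload 3.4 kg.
Tool frame: the origin (TCP) lies at the very end of the fingers, on their centre line; the grasp point (between the pads) lies 19 mm behind it (manip.grasp_offset is the distance from the TCP to the grasp point, in m); x points along the fingers, y is the direction in which the jaws open and shut, and the axes are right-handed (so a half turn about x gives the same grasp; the last joint's range is limited). The gripper opens to 85 mm and grips with 20 to 120 N. Pads are 22 mm wide; open, the fingers measure 114 mm over their backs; the gripper's body (76 mm by 85 mm) begins 54 mm behind the grasp point. The pads swing forward as they close: fully open they stand 13 mm farther back than shut.
Start: joints at [-1.251, 0.276, 1.505, -0, 1.361, -0.121], TCP at [0.245, -0.52, 0.231] pointing down, gripper open.
Joint ranges: [-2.89, 2.89], [-0.75, 2.08], [0.22, 2.7], [-1.18, 4.32], [0.11, 2.71], [-2.7, 2.7]. Speed limits (rad/s): [2.57, 2.57, 3.14, 3.14, 3.14, 3.14].

### API

Orientations are given as a unit quaternion [w, x, y, z].
In Python, from rig import manip gives the robot as it stands.
- The arm moves only by the tool step_arm, never from a script. Its argument "increments" is a list of rows, each an object with "grip": the opening, from 0 (shut) to 1 (fully open); "delta_pos": the shift along the world's x, y, z in m, a list of three; "twist": the turn about the world's z in degrees. A call has 1 to 10 rows; each row shifts and turns the commanded pose from where the row before left it; what a row does not reach is not made up. A row lasts 1/12 s, in which the tool goes at most 41.7 mm and 7.16 degrees, less where a joint would pass 70% of its speed; a pose out of reach is approached as far as the arm can. A call with a gripper value outside its range is refused whole. The fingers move at their own pace and stop on an object; "force" is the grip in N (left out, the last holds). Time passes only in rows, so rows that do not move let the fingers close. It gives the time, the measured TCP pose, the force and the opening at its end, in the units of the state.
- manip.get_state(): the state, without advancing time (a new reading comes with each control period).
- manip.get_image(name): name is "scene" or "side" or "wrist"; returns a dict with "img" (400x640x3 uint8, red, green, blue), "fx", "fy", "cx", "cy" (pixels), "rvec" (rotation vector, rad) and "tvec" (3), from world to camera coordinates, as OpenCV has them; the wrist camera has in their place "mount" (4x4, takes a point from camera to tool coordinates, whose origin is the TCP and whose axes are the tool frame's). Camera axes: x right, y down, z forward; pixel columns grow to the right and rows downward; lengths in m; the calibration is good to about 2 mm. A picture is of the moment at which its call begins: read the wrist's pose just before it. There is no depth.
- manip.sign_off(): hands the job in, once; it reports no verdict.
The state is a dict: "clock": time; "qpos": joint angles; "qd": joint speeds; "effort": joint torques, N m; "position": TCP position; "ee_rot": TCP orientation; "contact_force": force on the tool from outside, world axes, zero at the start; "moment": the same for the moment, N m; "width": finger opening in m.
Only numpy, scipy, OpenCV 4.12 (cv2) and the standard library are available. Lean on these libraries where they do the work, as an engineer would, in place of code of your own. Each camera call takes 0.05 s, during which the arm holds its last target. There are 200 camera calls.

## Working session

There is one attempt and no reset: what is moved stays moved. The work goes in short steps, Python scripts to look and compute and a tool call to move; the robot and the scene stay as the last step left them, time stands still between calls to the robot, and variables do not carry over. Pictures are saved under pics/ and viewed, about 8 in all and at most 12, crops included, and the job is handed in when it is done.

Besides the shell and the picture viewer there is one more tool, called after "Request:" as name(argument=value, ...) on one line, values as JSON. step_arm: Moves the arm, as the interface text tells. Its arguments: {"type":"object","properties":{"increments":{"type":"array"},"force":{"type":"number"}},"required":["increments"]}

```bash
ls; mkdir -p pics
cat > h.py <<'E'
import numpy as np, cv2
from rig import manip
from scipy.spatial.transform import Rotation as R
def cam(name):
    s=manip.get_state(); d=manip.get_image(name)
    K=np.array([[d['fx'],0,d['cx']],[0,d['fy'],d['cy']],[0,0,1]])
    if 'mount' in d:
        q=s['ee_rot']; T=np.eye(4); T[:3,:3]=R.from_quat([q[1],q[2],q[3],q[0]]).as_matrix(); T[:3,3]=s['position']
        W=T@np.array(d['mount']); Rc=W[:3,:3].T; t=-Rc@W[:3,3]
    else:
        Rc=cv2.Rodrigues(np.array(d['rvec'],float))[0]; t=np.array(d['tvec'],float).ravel()
    return dict(img=d['img'],K=K,R=Rc,t=t)
def save(c,n): cv2.imwrite('pics/'+n,c['img'][:,:,::-1]); np.savez('pics/'+n+'.npz',**c)
def load(n): return dict(np.load('pics/'+n+'.npz'))
def ray(c,u,v):
    d=c['R'].T@np.linalg.inv(c['K'])@np.array([u,v,1.]); return -c['R'].T@c['t'], d/np.linalg.norm(d)
def onz(c,u,v,z):
    o,d=ray(c,u,v); return o+d*(z-o[2])/d[2]
def tri(*cs):
    A=np.zeros((3,3));b=np.zeros(3);rs=[ray(*x) for x in cs]
    for o,d in rs: M=np.eye(3)-np.outer(d,d);A+=M;b+=M@o
    p=np.linalg.solve(A,b); return p,[np.linalg.norm((np.eye(3)-np.outer(d,d))@(p-o)) for o,d in rs]
def proj(c,p): x=c['K']@(c['R']@np.array(p,float)+c['t']); return x[:2]/x[2]
E
python3 - <<'E'
from h import *
s=manip.get_state(); print(s, manip.grasp_offset)
for n in ['scene','side','wrist']:
    c=cam(n); save(c,n+'0.png'); print(n,-c['R'].T@c['t'],c['R'][2])
E
```

```text
pics
{'clock': 0.0, 'qpos': array([-1.25100464e+00,  2.76596431e-01,  1.50611813e+00, -7.16331459e-06,
        1.36071753e+00, -1.21009688e-01]), 'qd': array([ 0.00045131,  0.00025793, -0.00119829, -0.00047524,  0.0010239 ,
       -0.00134451]), 'effort': array([ 2.14439247e-04, -4.16774261e+01, -2.45807827e+01, -3.06604834e-04,
        1.11943006e-02, -4.72912717e-06]), 'position': array([ 0.24515269, -0.519537  ,  0.23044488]), 'ee_rot': array([-0.1539417 , -0.68993441, -0.15523547,  0.69006841]), 'contact_force': array([-0.41050425, -0.2770868 , -0.44428401]), 'moment': array([-0.01936248,  0.01783811,  0.0307383 ]), 'width': 0.0852723078036068} 0.0187
scene [-0.16679589 -0.34266012  0.52278591] [ 0.79581074  0.41670182 -0.43936871]
side [ 0.14737854 -1.29356873  0.70373853] [ 0.27263582  0.87904354 -0.391091  ]
wrist [ 0.31417458 -0.48665326  0.37224399] [-0.27032937 -0.12624876 -0.95445444]
```

View pics/scene0.png

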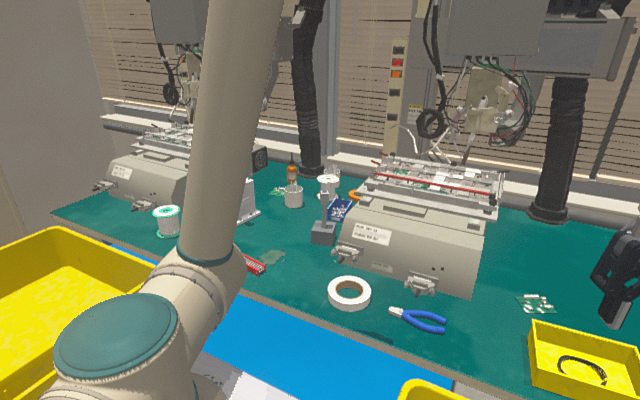

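View pics/side0.png

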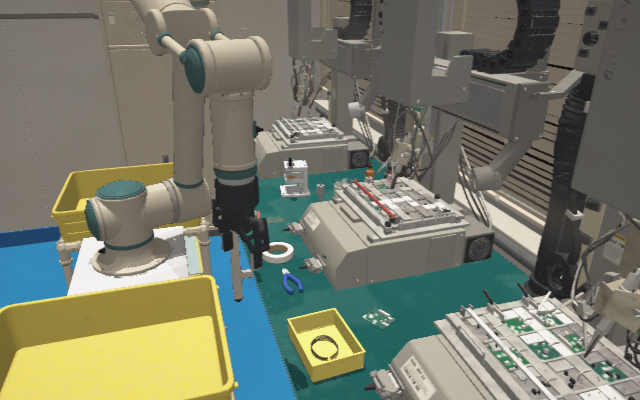

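The scene view shows the rest block at about (323,236) with the pin's head above it (326,203), and the arm hides most of the bracket at about (248,200). The side view shows the bracket at about (295,178), with the black post at about (291,162). I'll work out rough positions first, then move for a closer view.

Run:
```python
from h import *
c=load('scene0.png'); s=load('side0.png')
for n,u,v,z in [('rest bottom',322,243,0),('rest top',323,224,.04),('head',326,203,.11),('brk base',252,218,.0),('hex',254,265,.01),('nip',420,318,0),('tub',328,180,.076)]: print(n,onz(c,u,v,z).round(3))
for n,u,v,z in [('base',296,193,.01),('brk top',296,163,.115),('post',291,160,.135),('rest?',321,190,.04)]: print(n,onz(s,u,v,z).round(3))
k=lambda c,n,x0,x1,y0,y1,f:cv2.resize(c['img'][y0:y1,x0:x1,::-1],None,fx=f,fy=f,interpolation=cv2.INTER_CUBIC)
a=k(c,'',220,360,160,290,5)[:600,:]; a=cv2.resize(a,(400,370)); b=cv2.resize(k(s,'',255,345,140,225,5),(392,370))
cv2.imwrite('pics/crop1.png',np.hstack([a,b]))
```

```text
rest bottom [0.558 0.025 0.   ]
rest top [0.587 0.037 0.04 ]
head [0.576 0.025 0.11 ]
brk base [0.58 0.27 0.  ]
hex [0.384 0.115 0.01 ]
nip [ 0.41  -0.269  0.   ]
tub [0.785 0.122 0.076]
base [0.566 0.281 0.01 ]
brk top [0.577 0.316 0.115]
post [0.554 0.298 0.135]
rest? [0.642 0.214 0.04 ]
```

View pics/crop1.png

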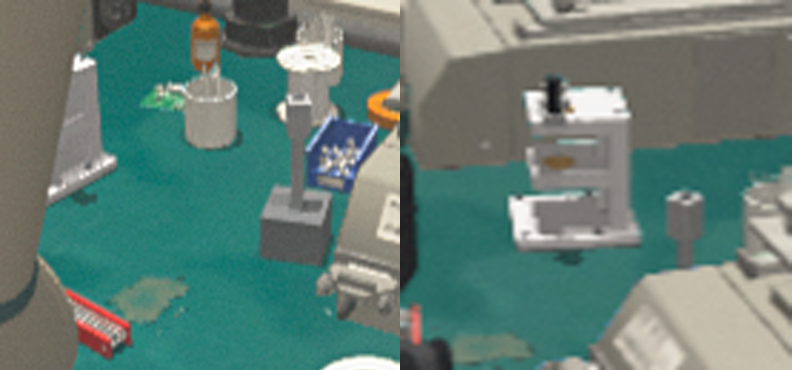

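The crops show the rest block and pin at roughly (0.58,0.03), the bracket at roughly (0.57,0.29), and the tub behind them. The machine is at y<0. I'll raise the arm and carry the wrist camera over.

Request:
step_arm(increments=[{"grip": 1,"delta_pos": [0,0,0.04],"twist": 0},{"grip": 1,"delta_pos": [0,0,0.04],"twist": 0},{"grip": 1,"delta_pos": [0,0.02,0.03],"twist": 0},{"grip": 1,"delta_pos": [0.01,0.038,0],"twist": 0},{"grip": 1,"delta_pos": [0.01,0.038,0],"twist": 0},{"grip": 1,"delta_pos": [0.01,0.038,0],"twist": 0},{"grip": 1,"delta_pos": [0.01,0.038,0],"twist": 0},{"grip": 1,"delta_pos": [0.01,0.038,0],"twist": 0},{"grip": 1,"delta_pos": [0.01,0.038,0],"twist": 0},{"grip": 1,"delta_pos": [0.01,0.038,0],"twist": 0}])

```text
clock: 0.98
position: [0.3151, -0.2321, 0.3411]
ee_rot: [0.154, 0.69, 0.154, -0.69]
contact_force: [1.0, -0.5, 0.4]
width: 0.0854
```

Request:
step_arm(increments=[{"grip": 1,"delta_pos": [0.01,0.038,0],"twist": 0},{"grip": 1,"delta_pos": [0.01,0.038,0],"twist": 0},{"grip": 1,"delta_pos": [0.01,0.038,0],"twist": 0},{"grip": 1,"delta_pos": [0.01,0.038,0],"twist": 0},{"grip": 1,"delta_pos": [0.01,0.038,0],"twist": 0},{"grip": 1,"delta_pos": [0.01,0.038,0],"twist": 0},{"grip": 1,"delta_pos": [0.01,0.038,0],"twist": 0},{"grip": 1,"delta_pos": [0.01,0.038,0],"twist": 0},{"grip": 1,"delta_pos": [0,0,0],"twist": 0},{"grip": 1,"delta_pos": [0,0,0],"twist": 0}])

```text
clock: 1.82
position: [0.3951, 0.0718, 0.3409]
ee_rot: [-0.157, -0.689, -0.156, 0.69]
contact_force: [-0.6, -0.2, 0.3]
width: 0.0851
```

Run:
```python
from h import *
s=manip.get_state();q=s['ee_rot'];print(s['clock'],s['position'],s['qpos'].round(2),s['contact_force'].round(2));print(R.from_quat([q[1],q[2],q[3],q[0]]).as_matrix().round(3))
for n in ['scene','side','wrist']:
    c=cam(n); save(c,n+'1.png')
print(-c['R'].T@c['t'],c['R'][2],onz(c,320,200,0),proj(c,[.58,.03,.12]),proj(c,[.57,.29,.114]))
```

```text
1.8167 [0.39511152 0.0718058  0.34092564] [ 0.01 -0.04  1.61 -0.    1.57  1.13] [-0.56 -0.19  0.27]
[[-0.001  0.432 -0.902]
 [-0.    -0.902 -0.432]
 [-1.    -0.     0.001]]
[0.46399771 0.10278601 0.4826692 ] [-0.2706479  -0.12886452 -0.95401449] [0.32266594 0.03331292 0.        ] [421.60421549  37.03107709] [198.74916653 -72.32297928]
```

View pics/wrist1.png

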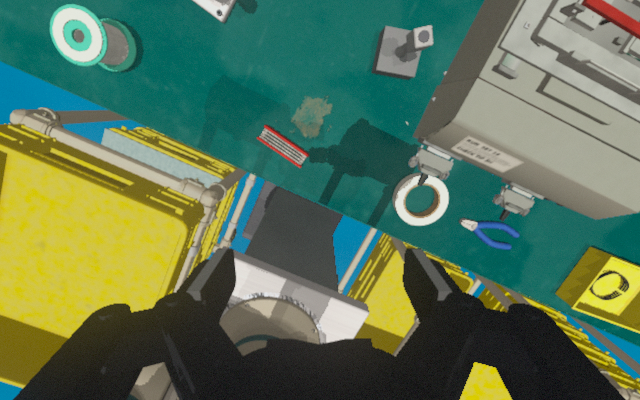

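The wrist view shows the rest block at (398,52), the pin head at (424,36), the hex keys at (283,146), the cutters at (490,234) and the machine at right. Only a corner of the bracket shows, at (213,5), so I'll move on over it.

Request:
step_arm(increments=[{"grip": 1,"delta_pos": [0.025,0.03,0],"twist": 0},{"grip": 1,"delta_pos": [0.025,0.03,0],"twist": 0},{"grip": 1,"delta_pos": [0.025,0.03,0],"twist": 0},{"grip": 1,"delta_pos": [0.025,0.03,0],"twist": 0},{"grip": 1,"delta_pos": [0.01,0.01,0],"twist": 0},{"grip": 1,"delta_pos": [0,0,0],"twist": 0},{"grip": 1,"delta_pos": [0,0,0],"twist": 0},{"grip": 1,"delta_pos": [0,0,0],"twist": 0}])

```text
clock: 2.63
position: [0.5049, 0.1978, 0.3413]
ee_rot: [-0.154, -0.69, -0.153, 0.691]
contact_force: [0.5, -1.0, 0.6]
width: 0.0855
```

Run:
```python
from h import *
s=manip.get_state();print(s['clock'],s['position'],s['contact_force'].round(2))
for n in ['scene','side','wrist']:
    c=cam(n); save(c,n+'2.png')
print(-c['R'].T@c['t'],proj(c,[.58,.03,.12]),proj(c,[.57,.29,.114]))
```

```text
2.6333 [0.50492385 0.19779928 0.34132683] [ 0.5  -1.04  0.63]
[0.57362512 0.23119996 0.48352481] [462.73930936 171.54428903] [272.91013208  87.37466718]
```

View pics/wrist2.png

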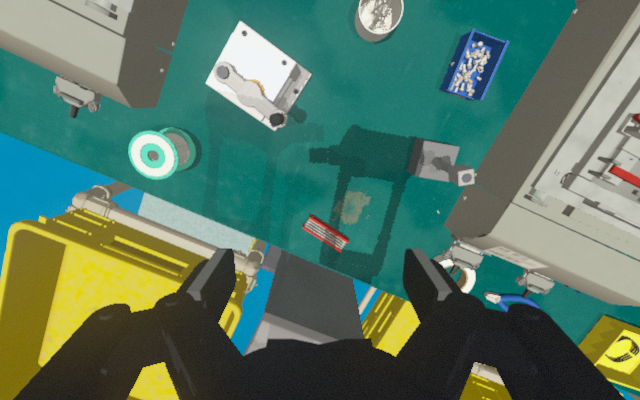

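This shows everything: the bracket at (255,78), the keeper pivot at about (223,72), the post at about (278,119), and the pin head at about (467,178). I'll enlarge both areas to measure them.

Run:
```python
from h import *
c=load('wrist2.png')
k=lambda x0,y0,w,h,f:cv2.resize(c['img'][y0:y0+h,x0:x0+w,::-1],None,fx=f,fy=f,interpolation=cv2.INTER_CUBIC)
a=k(200,15,120,120,4);b=k(405,130,80,60,4);b=cv2.copyMakeBorder(b,0,240,0,0,cv2.BORDER_CONSTANT)
cv2.imwrite('pics/crop2.png',np.hstack([a,b]))
```

```text
(no output)
```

View pics/crop2.png

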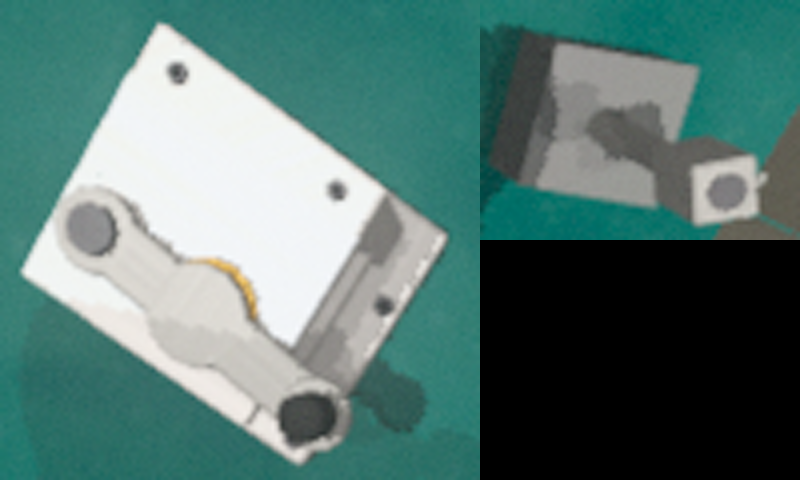

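Run:
```python
from h import *
c=load('wrist2.png')
A=lambda x,y:(200+x/4-.4,15+y/4-.4); B=lambda x,y:(405+(x-480)/4-.4,130+y/4-.4)
P={n:onz(c,*A(*p),z) for n,p,z in [('c1',(160,22),.115),('c2',(22,270),.115),('c3',(385,192),.115),('c4',(293,350),.115),('s1',(178,72),.115),('s2',(337,190),.115),('pivot',(92,228),.126),('post',(308,415),.147),('bush edge',(258,312),.1145),('bushtop',(205,258),.1145),('base r',(447,235),.012),('base bot',(300,465),.012)]}
for k,v in P.items(): print(k,v.round(4))
d=lambda a,b:(np.linalg.norm(P[a]-P[b]).round(4),np.degrees(np.arctan2(*(P[b]-P[a])[[1,0]])).round(1))
for a,b in [('c1','c2'),('c1','c3'),('c3','c4'),('pivot','post'),('base r','base bot')]: print(a,b,d(a,b))
H=np.array([onz(c,*B(*p),.14) for p in [(692,168),(750,153),(763,210),(700,226)]]);print(H.round(4),H.mean(0))
for i in range(4): e=H[(i+1)%4]-H[i]; print(np.linalg.norm(e).round(4),np.degrees(np.arctan2(e[1],e[0])).round(1))
T=np.array([onz(c,*B(*p),.04) for p in [(555,42),(698,66),(655,208),(535,186)]]);print('rest',T.round(4))
print('hole',onz(c,*B(605,128),.04))
```

```text
c1 [0.6195 0.3506 0.115 ]
c2 [0.5412 0.365  0.115 ]
c3 [0.6064 0.276  0.115 ]
c4 [0.5545 0.2835 0.115 ]
s1 [0.61   0.3416 0.115 ]
s2 [0.601  0.2888 0.115 ]
pivot [0.5613 0.3465 0.126 ]
post [0.5419 0.2685 0.147 ]
bush edge [0.5601 0.2973 0.1145]
bushtop [0.5674 0.3171 0.1145]
base r [0.612  0.2614 0.012 ]
base bot [0.51  0.279 0.012]
c1 c2 (np.float64(0.0796), np.float64(169.6))
c1 c3 (np.float64(0.0758), np.float64(-99.9))
c3 c4 (np.float64(0.0525), np.float64(171.7))
pivot post (np.float64(0.083), np.float64(-104.0))
base r base bot (np.float64(0.1034), np.float64(170.2))
[[0.5769 0.0467 0.14  ]
 [0.5883 0.0334 0.14  ]
 [0.5751 0.0197 0.14  ]
 [0.5626 0.0343 0.14  ]] [0.57573954 0.03351889 0.14      ]
0.0175 -49.5
0.019 -133.9
0.0193 130.4
0.0189 40.7
rest [[ 0.5969  0.0669  0.04  ]
 [ 0.6123  0.0129  0.04  ]
 [ 0.5581 -0.0027  0.04  ]
 [ 0.5456  0.0448  0.04  ]]
hole [0.57692018 0.03222545 0.04      ]
```

The bracket corners, pivot and pin cross-check well. Bracket yaw is about -10°, its axis is at about (0.5545, 0.3105), the pivot at (0.561, 0.346), and the lever angle is about 0.07. Next I need the post's height from the side view, and the machine's clearance to the pin.

Run:
```python
from h import *
w=load('wrist2.png')
for n in ['scene2.png','side2.png','side0.png']:
    c=load(n); p0=proj(c,[.542,.269,.147]); p1=proj(c,[.542,.269,.12]);print(n,p0,p1)
    u,v=map(int,p0); g=c['img'].max(2)[v-14:v+20,u-9:u+12]
    if n[:2]=='si': print('\n'.join(f'{v-14+i} '+' '.join('%3d'%x for x in r) for i,r in enumerate(g)),u-9)
# machine wall
for p in [(448,222),(500,130),(575,5)]: print('wall z0',onz(w,*p,0).round(3))
for z in (.1,.15,.2): print('top edge',z,[onz(w,*p,z).round(3) for p in [(480,235),(545,140)]])
```

```text
scene2.png [239.57794675 176.20911043] [240.44139321 185.38601457]
side2.png [289.82229697 159.63153827] [289.95086321 166.78035922]
145 183 150 164 186 189 187 156 119 112 114 116 115 118 118 116 115 119 120 120 121 118
146 183 133 108 143 195 213 209 177 142 120 111 111 112 117 120 121 122 120 121 124 126
147 181 131  92 105 128 140 139 131 126 124 124 124 123 124 125 123 122 123 122 125 133
148 197 164 114  97 114 125 124 124 133 142 152 158 158 155 167 172 186 192 193 194 193
149 200 196 164 152 171 185 191 191 192 193 194 182 172 173 161 154 155 156 145 137 128
150 169 176 161 151 152 144 139 136 129 122 121 117 117 116 115 111 113 114 112 109 107
151 118 117 115 113 112 111 110 108 106 106 106 107 108 108 108 109 108 108 108 107 108
152 106 107 106 106 106 107 108 106 107 107 108 108 107 107 109 107 108 110 107 107 107
153 105 106 106 107 107 107 106 107 108 107 107 107 108 109 109 109 107 106 108 106 106
154 106 106 108 108 105 107 108 105 105 105 107 107 106 106 106 106 107 107 107 109 108
155 105 107 108 108 107 106 106 106 106 105 106 107 106 106 108 108 109 106 107 106 107
[... 4718 characters left out ...]
 123 123 116 124
175 100 102 108 107 179 164 121 121 122 120 117 109 115 121 123 122 122 125 123 115 126
176 107 109 108 109 156 149 121 118 109 108 113 116 117 112 111 121 122 123 121 123 125
177 114 114 115 116 153 147 120 116 110 107 110 111 117 112 113 119 121 121 120 120 123
178 116 117 117 119 136 195 175 121 119 114 114 117 117 117 118 122 122 123 124 120 122 280
wall z0 [ 0.493 -0.064 -0.   ]
wall z0 [ 0.666 -0.053  0.   ]
wall z0 [ 0.859 -0.046  0.   ]
top edge 0.1 [array([ 0.512, -0.056,  0.1  ]), array([ 0.662, -0.055,  0.1  ])]
top edge 0.15 [array([ 0.52 , -0.019,  0.15 ]), array([ 0.65 , -0.018,  0.15 ])]
top edge 0.2 [array([0.528, 0.019, 0.2  ]), array([0.639, 0.02 , 0.2  ])]
```

The post's mid height is about 0.140 at (0.542,0.268), and the wall is about 90 mm from the pin. I'll cage the post between the jaws, with the jaw direction tangential.

Request:
step_arm(increments=[{"grip": 0.7,"delta_pos": [0.0046,0.0088,-0.0125],"twist": 6.5},{"grip": 0.7,"delta_pos": [0.0046,0.0088,-0.0125],"twist": 6.5},{"grip": 0.7,"delta_pos": [0.0046,0.0088,-0.0125],"twist": 6.5},{"grip": 0.7,"delta_pos": [0.0046,0.0088,-0.0125],"twist": 6.5},{"grip": 0.7,"delta_pos": [0.0046,0.0088,-0.0125],"twist": 6.5},{"grip": 0.7,"delta_pos": [0.0046,0.0088,-0.0125],"twist": 6.5},{"grip": 0.7,"delta_pos": [0.0046,0.0088,-0.0125],"twist": 6.5},{"grip": 0.7,"delta_pos": [0.0046,0.0088,-0.0125],"twist": 6.5},{"grip": 0.7,"delta_pos": [0,0,-0.015],"twist": 0},{"grip": 0.7,"delta_pos": [0,0,0],"twist": 0}])

```text
clock: 3.62
position: [0.5402, 0.2693, 0.2237]
ee_rot: [-0.441, -0.551, -0.442, 0.554]
contact_force: [0.0, 0.3, -0.7]
width: 0.0597
```

Request:
step_arm(increments=[{"grip": 0.7,"delta_pos": [0,0,-0.023],"twist": 0},{"grip": 0.7,"delta_pos": [0,0,-0.023],"twist": 0},{"grip": 0.7,"delta_pos": [0,0,-0.023],"twist": 0},{"grip": 0.7,"delta_pos": [0,0,-0.021],"twist": 0},{"grip": 0.5,"delta_pos": [0,0,0],"twist": 0},{"grip": 0.3,"delta_pos": [0,0,0],"twist": 0},{"grip": 0.3,"delta_pos": [0,0,0],"twist": 0},{"grip": 0.3,"delta_pos": [0,0,0],"twist": 0}])

```text
clock: 4.28
position: [0.5434, 0.2706, 0.1386]
ee_rot: [0.442, 0.554, 0.441, -0.551]
contact_force: [-1.0, 0.1, 0.8]
width: 0.0257
```

Run:
```python
from h import *
s=manip.get_state();q=s['ee_rot'];print(s['clock'],s['position'],s['contact_force'].round(2),s['width'],s['qpos'].round(2),R.from_quat([q[1],q[2],q[3],q[0]]).as_matrix().round(3)[:,1])
c=cam('wrist'); save(c,'wrist3.png');print(proj(c,[.542,.268,.153]))
```

```text
4.2833 [0.54341334 0.27058244 0.13861379] [-0.98  0.13  0.78] 0.02572661943194256 [ 0.35  0.38  1.58 -0.    1.17  0.57] [ 0.975 -0.221  0.003]
[317.67403258 272.459589  ]
```

View pics/wrist3.png

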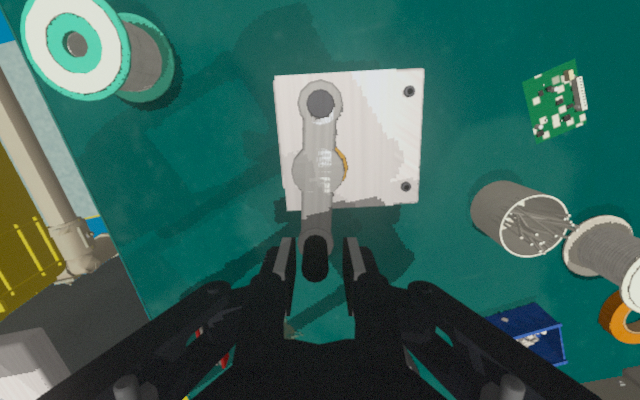

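The jaws cage the post, with the tips at (282,240) and (352,240) and the post at (315,260). Next I'll work out the arc.

```bash
python3 -c "
import numpy as np
f=np.radians(np.linspace(-104,-200,19));p=np.c_[.561+.079*np.cos(f),.346+.079*np.sin(f)];p[0]=[.5434,.2706]
print(np.diff(p,axis=0).round(4).tolist())"
```

```text
[[-0.0086, 0.0009], [-0.0068, 0.0028], [-0.0065, 0.0034], [-0.0062, 0.004], [-0.0058, 0.0045], [-0.0053, 0.005], [-0.0049, 0.0055], [-0.0043, 0.0059], [-0.0037, 0.0063], [-0.0031, 0.0066], [-0.0025, 0.0069], [-0.0019, 0.0071], [-0.0012, 0.0073], [-0.0005, 0.0073], [0.0002, 0.0073], [0.0009, 0.0073], [0.0015, 0.0072], [0.0022, 0.007]]
```

Request:
step_arm(increments=[{"grip": 0.3,"delta_pos": [-0.0086,0.0009,0],"twist": -4.8},{"grip": 0.3,"delta_pos": [-0.0068,0.0028,0],"twist": -4.8},{"grip": 0.3,"delta_pos": [-0.0065,0.0034,0],"twist": -4.8},{"grip": 0.3,"delta_pos": [-0.0062,0.004,0],"twist": -4.8},{"grip": 0.3,"delta_pos": [-0.0058,0.0045,0],"twist": -4.8},{"grip": 0.3,"delta_pos": [-0.0053,0.005,0],"twist": -4.8},{"grip": 0.3,"delta_pos": [-0.0049,0.0055,0],"twist": -4.8},{"grip": 0.3,"delta_pos": [-0.0043,0.0059,0],"twist": -4.8},{"grip": 0.3,"delta_pos": [-0.0037,0.0063,0],"twist": -4.8}])

```text
clock: 5.08
position: [0.4904, 0.3086, 0.1379]
ee_rot: [0.206, 0.677, 0.205, -0.676]
contact_force: [-0.5, -1.0, 0.3]
width: 0.0256
```

Request:
step_arm(increments=[{"grip": 0.3,"delta_pos": [-0.0031,0.0066,0],"twist": -4.8},{"grip": 0.3,"delta_pos": [-0.0025,0.0069,0],"twist": -4.8},{"grip": 0.3,"delta_pos": [-0.0019,0.0071,0],"twist": -4.8},{"grip": 0.3,"delta_pos": [-0.0012,0.0073,0],"twist": -4.8},{"grip": 0.3,"delta_pos": [-0.0005,0.0073,0],"twist": -4.8},{"grip": 0.3,"delta_pos": [0.0002,0.0073,0],"twist": -4.8},{"grip": 0.3,"delta_pos": [0.0009,0.0073,0],"twist": -4.8},{"grip": 0.3,"delta_pos": [0.0015,0.0072,0],"twist": -4.8},{"grip": 0.3,"delta_pos": [0.0022,0.007,0],"twist": -4.8},{"grip": 0.3,"delta_pos": [0,0,0],"twist": 0}])

```text
clock: 5.92
position: [0.4864, 0.374, 0.1375]
ee_rot: [-0.057, 0.706, -0.056, -0.704]
contact_force: [1.1, 0.7, -0.6]
width: 0.0259
```

Request:
step_arm(increments=[{"grip": 0.5,"delta_pos": [0,0,0],"twist": 0},{"grip": 0.6,"delta_pos": [0,0,0.005],"twist": 0},{"grip": 0.6,"delta_pos": [0,0,0.03],"twist": 0},{"grip": 0.6,"delta_pos": [0,0,0.035],"twist": 0},{"grip": 0.8,"delta_pos": [0,0,0.035],"twist": 0},{"grip": 0.8,"delta_pos": [0,-0.02,0.035],"twist": 0},{"grip": 0.8,"delta_pos": [0.005,-0.035,0],"twist": 0},{"grip": 0.8,"delta_pos": [0.005,-0.035,0],"twist": 0},{"grip": 0.8,"delta_pos": [0,0,0],"twist": 0},{"grip": 0.8,"delta_pos": [0,0,0],"twist": 0}])

```text
clock: 6.75
position: [0.4958, 0.2809, 0.2775]
ee_rot: [-0.057, 0.705, -0.057, -0.704]
contact_force: [0.7, 0.2, 0.1]
width: 0.068
```

Run:
```python
from h import *
s=manip.get_state();q=s['ee_rot'];print(s['clock'],s['position'],s['contact_force'].round(2),s['width'],s['qpos'].round(2),R.from_quat([q[1],q[2],q[3],q[0]]).as_matrix().round(3)[:,1])
c=cam('wrist'); save(c,'wrist4.png');print(-c['R'].T@c['t'],proj(c,[.5545,.3105,.1145]),proj(c,[.576,.034,.14]))
```

```text
6.75 [0.4958487  0.28087163 0.2774742 ] [0.66 0.23 0.13] 0.06804634043602469 [ 0.39  0.25  1.43 -0.    1.46  2.13] [-0.161 -0.987 -0.001]
[0.57086698 0.26911299 0.41927721] [281.91647472 130.00032505] [582.44913816  55.79154176]
```

View pics/wrist4.png

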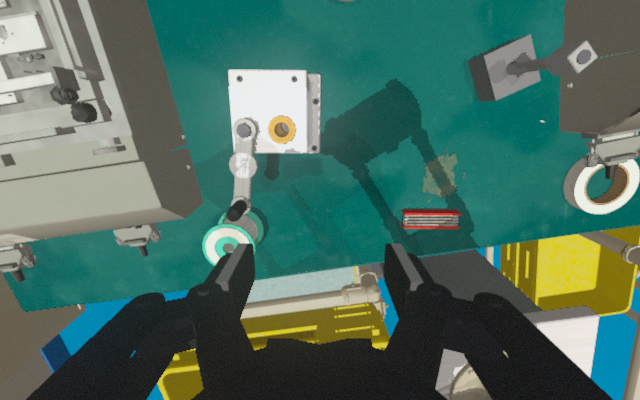

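The lever is open. The post is at (238,210), the pivot at (245,129) and the exposed brass bushing at (283,129); the prediction for the bushing was (282,130). Now I'll refine the bushing position, the lever angle and the head.

Run:
```python
from h import *
c=load('wrist4.png'); hsv=cv2.cvtColor(c['img'],cv2.COLOR_RGB2HSV)
m=((hsv[...,0]>12)&(hsv[...,0]<28)&(hsv[...,1]>110)).astype(np.uint8); m[:,:255]=0;m[:,310:]=0;m[:105]=0;m[155:]=0
cs,_=cv2.findContours(m,cv2.RETR_EXTERNAL,cv2.CHAIN_APPROX_NONE); k=max(cs,key=cv2.contourArea)
e=cv2.fitEllipse(cv2.convexHull(k)); print(e,onz(c,*e[0],.1145))
p=onz(c,244.5,129.5,.126); t=onz(c,238,210,.153); d=t-p; a=np.degrees(np.arctan2(d[1],d[0])); print(p,t,np.hypot(*d[:2]),a)
for uv in [(568,55),(584,41),(597,57),(581,72)]: pass
g=cv2.resize(c['img'][30:85,550:615,::-1],None,fx=8,fy=8,interpolation=cv2.INTER_CUBIC)
b=cv2.resize(c['img'][100:155,250:315,::-1],None,fx=4,fy=4,interpolation=cv2.INTER_CUBIC)
cv2.imwrite('pics/crop4.png',np.hstack([g,cv2.copyMakeBorder(b,0,220,0,0,cv2.BORDER_CONSTANT)]))
```

```text
((281.5317077636719, 129.38504028320312), (25.467140197753906, 27.193666458129883), 153.3422088623047) [0.55517053 0.31076851 0.1145    ]
[0.56153691 0.34543433 0.126     ] [0.48842456 0.36283401 0.153     ] 0.07515427817402734 166.6134520184161
```

View pics/crop4.png

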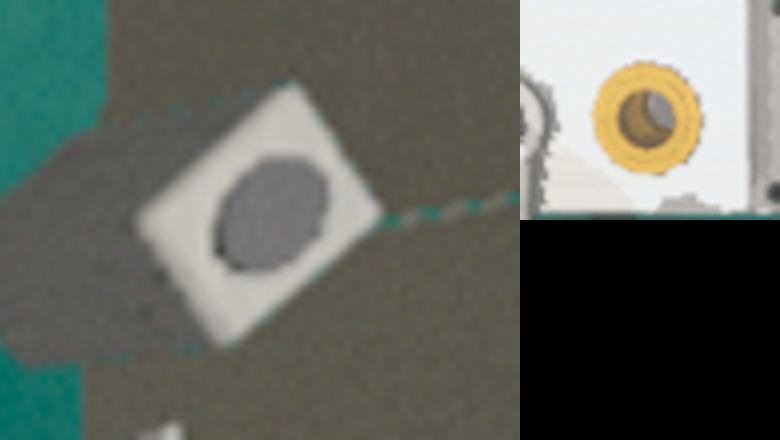

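Run:
```python
from h import *
c=load('wrist4.png')
H=np.array([onz(c,550+x/8-.44,30+y/8-.44,.14) for x,y in [(295,85),(383,212),(232,345),(137,218)]]);print(H.round(4),H.mean(0))
for i in range(4): e=H[(i+1)%4]-H[i]; print(np.linalg.norm(e).round(4),np.degrees(np.arctan2(e[1],e[0])).round(1))
print(onz(c,550+272/8-.44,30+213/8-.44,.14))
w=load('wrist2.png'); print(tri((c,550+272/8-.44,30+213/8-.44),(w,405+245/4-.4,130+190/4-.4)))
```

```text
[[0.5881 0.0319 0.14  ]
 [0.5737 0.021  0.14  ]
 [0.5624 0.036  0.14  ]
 [0.5774 0.0476 0.14  ]] [0.57539721 0.03411055 0.14      ]
0.0181 -142.9
0.0187 126.9
0.0189 37.9
0.019 -55.6
[0.57551975 0.03300387 0.14      ]
(array([0.5754513 , 0.03539424, 0.14282887]), [np.float64(2.1349159185065806e-05), np.float64(2.1349159185055445e-05)])
```

The two views agree: the head is at (0.5755,0.034) with its faces at about 38.5°. The bushing is at (0.555,0.3107) and the keeper at about 1.63 rad. I'll go over the pin now.

Request:
step_arm(increments=[{"grip": 0.7,"delta_pos": [0.01,-0.0309,0],"twist": 6},{"grip": 0.7,"delta_pos": [0.01,-0.0309,0],"twist": 6},{"grip": 0.7,"delta_pos": [0.01,-0.0309,0],"twist": 6},{"grip": 0.7,"delta_pos": [0.01,-0.0309,0],"twist": 6},{"grip": 0.7,"delta_pos": [0.01,-0.0309,0],"twist": 6},{"grip": 0.7,"delta_pos": [0.01,-0.0309,0],"twist": 6},{"grip": 0.7,"delta_pos": [0.01,-0.0309,0],"twist": 6},{"grip": 0.7,"delta_pos": [0.01,-0.0309,0],"twist": 6},{"grip": 0.7,"delta_pos": [0,0,-0.02],"twist": 0},{"grip": 0.7,"delta_pos": [0,0,0],"twist": 0}])

```text
clock: 7.63
position: [0.5747, 0.0349, 0.2532]
ee_rot: [-0.234, -0.665, -0.236, 0.669]
contact_force: [-1.5, 0.9, -1.3]
width: 0.0598
```

Request:
step_arm(increments=[{"grip": 0.7,"delta_pos": [0,0,-0.03],"twist": 0},{"grip": 0.7,"delta_pos": [0,0,-0.03],"twist": 0},{"grip": 0.7,"delta_pos": [0,0,-0.02],"twist": 0},{"grip": 0.7,"delta_pos": [0,0,0],"twist": 0},{"grip": 0.7,"delta_pos": [0,0,0],"twist": 0}])

```text
clock: 8.05
position: [0.575, 0.037, 0.1759]
ee_rot: [-0.235, -0.666, -0.236, 0.667]
contact_force: [-0.1, 0.1, 0.5]
width: 0.0598
```

Run:
```python
from h import *
s=manip.get_state();q=s['ee_rot'];y=R.from_quat([q[1],q[2],q[3],q[0]]).as_matrix()[:,1];print(s['clock'],s['position'],s['contact_force'].round(2),s['width'],s['qpos'].round(2),y.round(3),np.degrees(np.arctan2(y[1],y[0])))
c=cam('wrist'); save(c,'wrist5.png');print(proj(c,[.5755,.034,.14]))
g=c['img'][170:400,190:450,::-1]; cv2.imwrite('pics/crop5.png',cv2.resize(g,None,fx=2.5,fy=2.5,interpolation=cv2.INTER_CUBIC))
```

```text
8.05 [0.57501447 0.0369993  0.17587398] [-0.09  0.11  0.53] 0.059816576245196096 [-0.06  0.31  1.59  0.    1.24  0.83] [ 0.629 -0.778 -0.002] -51.041593310330995
[323.59732077 229.0501246 ]
```

View pics/crop5.png

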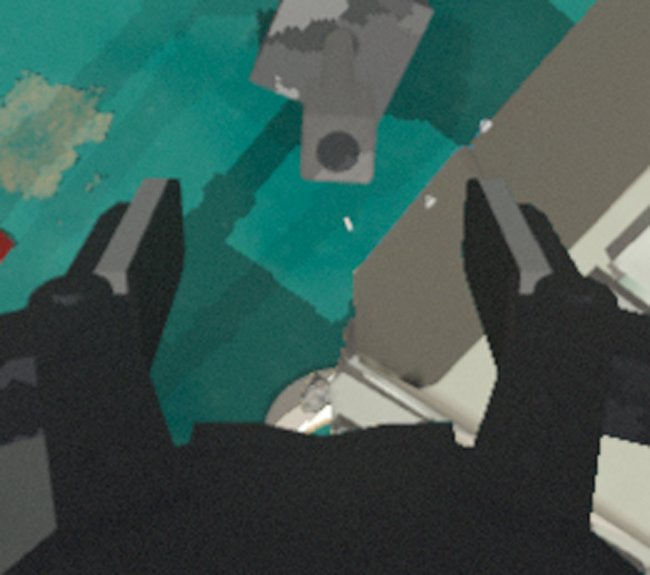

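The head shows at (325,229), within 1.5 px of the prediction, turned about 2° from the jaws, and the fingers are clear of the wall. I'll correct slightly, descend and grip.

Request:
step_arm(increments=[{"grip": 0.7,"delta_pos": [0.0008,-0.0034,-0.01],"twist": -2},{"grip": 0.7,"delta_pos": [0,0,-0.019],"twist": 0},{"grip": 0.7,"delta_pos": [0,0,-0.019],"twist": 0},{"grip": 0.7,"delta_pos": [0,0,-0.019],"twist": 0},{"grip": 0.7,"delta_pos": [0,0,0],"twist": 0},{"grip": 0.7,"delta_pos": [0,0,0],"twist": 0},{"grip": 0.7,"delta_pos": [0,0,0],"twist": 0}])

```text
clock: 8.68
position: [0.5781, 0.0323, 0.1115]
ee_rot: [0.224, 0.672, 0.223, -0.67]
contact_force: [0.5, 0.1, -0.2]
width: 0.0598
```

Request:
step_arm(increments=[{"grip": 0.5,"delta_pos": [0,0,0],"twist": 0},{"grip": 0.35,"delta_pos": [0,0,0],"twist": 0},{"grip": 0.28,"delta_pos": [0,0,0],"twist": 0},{"grip": 0.24,"delta_pos": [0,0,0],"twist": 0},{"grip": 0.2,"delta_pos": [0,0,0],"twist": 0},{"grip": 0.15,"delta_pos": [0,0,0],"twist": 0},{"grip": 0,"delta_pos": [0,0,0],"twist": 0},{"grip": 0,"delta_pos": [0,0,0],"twist": 0},{"grip": 0,"delta_pos": [0,0,0],"twist": 0},{"grip": 0,"delta_pos": [0,0,0],"twist": 0}], force=50)

```text
clock: 9.52
position: [0.577, 0.0319, 0.11]
ee_rot: [0.224, 0.671, 0.223, -0.67]
contact_force: [-0.4, -1.4, 4.7]
width: 0.0193
```

Gripped at 19.3 mm with low side force. Lifting.

Request:
step_arm(increments=[{"grip": 0,"delta_pos": [0,0,0.005],"twist": 0},{"grip": 0,"delta_pos": [0,0,0.01],"twist": 0},{"grip": 0,"delta_pos": [0,0,0.015],"twist": 0},{"grip": 0,"delta_pos": [0,0,0.02],"twist": 0},{"grip": 0,"delta_pos": [0,0,0.02],"twist": 0},{"grip": 0,"delta_pos": [0,0,0.025],"twist": 0},{"grip": 0,"delta_pos": [0,0,0.025],"twist": 0},{"grip": 0,"delta_pos": [0,0,0.025],"twist": 0},{"grip": 0,"delta_pos": [0,0,0],"twist": 0},{"grip": 0,"delta_pos": [0,0,0],"twist": 0}])

```text
clock: 10.35
position: [0.5764, 0.0322, 0.2556]
ee_rot: [0.224, 0.671, 0.223, -0.67]
contact_force: [0.7, 0.9, -3.4]
width: 0.0192
```

Run:
```python
from h import *
s=manip.get_state();p=s['position'];print(s['clock'],p,s['contact_force'].round(2),s['width'])
for n in ['scene','side','wrist']:
    c=cam(n); save(c,n+'6.png')
    h=p+[0,0,.016]; t=h-[0,0,.116]; print(n,proj(c,h),proj(c,t))
u,v=map(int,proj(c,t)); 
a=cv2.resize(c['img'][140:340,240:410,::-1],None,fx=2.5,fy=2.5,interpolation=cv2.INTER_CUBIC)
out=[a]
for n in ['scene','side']:
    d=load(n+'6.png'); x,y=map(int,proj(d,p-[0,0,.04])); g=cv2.resize(d['img'][y-50:y+50,x-18:x+18,::-1],None,fx=5,fy=5,interpolation=cv2.INTER_CUBIC); out.append(g); print(n,x-18,y-50)
cv2.imwrite('pics/crop6.png',np.hstack(out))
```

```text
10.35 [0.5764289  0.03217068 0.25557753] [ 0.73  0.87 -3.37] 0.01915376841943498
scene [324.3365821  140.71878126] [323.64858138 185.90543848]
side [319.66345194 144.17218876] [319.38981583 179.7190996 ]
wrist [321.37800415 269.8337928 ] [320.56659732 197.32246084]
scene 305 113
side 301 111
```

View pics/crop6.png

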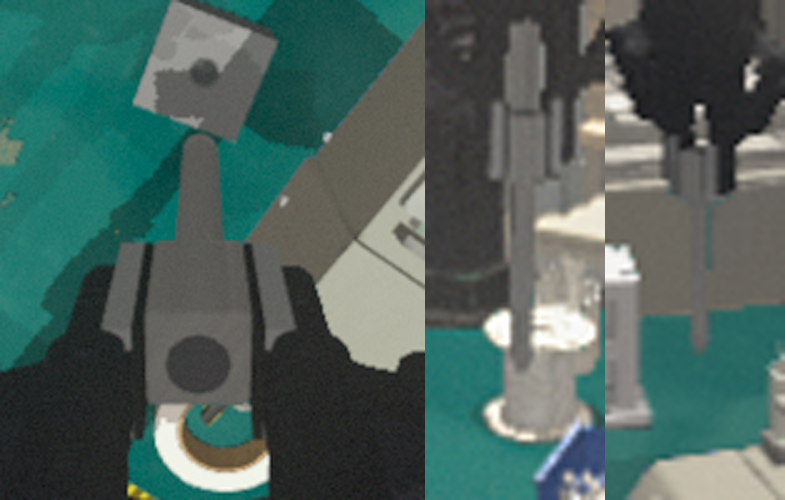

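The pin is held straight, with its tip at wrist (319.5,194) against a predicted (320.6,197), so any lean is small. Next I'll measure the tip and shank line by differencing against the earlier pictures.

Run:
```python
from h import *
s=manip.get_state();p=s['position']
L={}
for n,b in [('scene','scene1.png'),('side','side1.png')]:
    d=load(n+'6.png');e=load(b); D=np.abs(d['img'].astype(int)-e['img']).sum(2)
    x,y=proj(d,p-[0,0,.02]); x2,y2=proj(d,p-[0,0,.102]); print(n,'pred',(x,y),(x2,y2)); r=[]
    for v in range(int(y)+3,int(y2)+5):
        k=np.where(D[v,int(x)-9:int(x)+10]>35)[0]+int(x)-9
        if len(k): r.append((v,k.min(),k.max(),round(float((k*D[v,k]).sum()/D[v,k].sum()),2)))
    print(r)
w=load('wrist6.png'); g=w['img'].astype(int); 
for v in range(186,238,4): print(v,' '.join('%3d,%3d'%(g[v,u,0],g[v,u,1]) for u in range(306,336,2)))
print([tuple(g[v,319]) for v in range(186,202)])
print('wrist pred',proj(w,p-[0,0,.02]),proj(w,p-[0,0,.102]),w['K'][0,0],-w['R'].T@w['t'])
```

```text
scene pred (np.float64(323.84662735246064), np.float64(156.71335526509165)) (np.float64(323.3802446874101), np.float64(187.98527325397853))
[(159, np.int64(318), np.int64(332), 324.33), (160, np.int64(321), np.int64(332), 324.17), (161, np.int64(322), np.int64(326), 324.02), (162, np.int64(322), np.int64(326), 324.02), (163, np.int64(321), np.int64(331), 324.5), (164, np.int64(322), np.int64(332), 324.93), (165, np.int64(323), np.int64(329), 325.11), (166, np.int64(322), np.int64(326), 324.02), (167, np.int64(316), np.int64(330), 323.9), (168, np.int64(322), np.int64(332), 325.1), (169, np.int64(322), np.int64(326), 324.39), (170, np.int64(322), np.int64(326), 324.24), (171, np.int64(322), np.int64(326), 324.2), (172, np.int64(322), np.int64(331), 324.94), (173, np.int64(322), np.int64(328), 325.14), (174, np.int64(322), np.int64(326), 324.32), (175, np.int64(318), np.int64(326), 323.44), (176, np.int64(318), np.int64(326), 323.77), (177, np.int64(317), np.int64(326), 323.7), (178, np.int64(322), np.int64(329), 324.1), (179, np.int64(317), np.int64(326), 323.73), (180, np.int64(318),
[... 3169 characters left out ...]
, (np.int64(131), np.int64(130), np.int64(128)), (np.int64(118), np.int64(118), np.int64(114)), (np.int64(77), np.int64(92), np.int64(87)), (np.int64(25), np.int64(74), np.int64(68)), (np.int64(67), np.int64(81), np.int64(77)), (np.int64(91), np.int64(93), np.int64(90)), (np.int64(92), np.int64(91), np.int64(87)), (np.int64(90), np.int64(86), np.int64(85)), (np.int64(91), np.int64(91), np.int64(87)), (np.int64(89), np.int64(87), np.int64(86)), (np.int64(89), np.int64(90), np.int64(84)), (np.int64(89), np.int64(87), np.int64(84)), (np.int64(90), np.int64(89), np.int64(85))]
wrist pred [319.66419431 237.06563394] [319.62615768 196.86871111] 289.11686906837207 [0.63652527 0.07845628 0.3944299 ]
```

The tip is within about 1 mm of straight below the TCP. I'll carry it over the bushing at a tip height of about 0.154, clear of everything.

Request:
step_arm(increments=[{"grip": 0,"delta_pos": [-0.0022,0.0148,0],"twist": 0},{"grip": 0,"delta_pos": [-0.0022,0.0278,0],"twist": 0},{"grip": 0,"delta_pos": [-0.0022,0.0308,0],"twist": 0},{"grip": 0,"delta_pos": [-0.0022,0.0308,0],"twist": 0},{"grip": 0,"delta_pos": [-0.0022,0.0308,0],"twist": 0},{"grip": 0,"delta_pos": [-0.0022,0.0308,0],"twist": 0},{"grip": 0,"delta_pos": [-0.0022,0.0308,0],"twist": 0},{"grip": 0,"delta_pos": [-0.0022,0.0308,0],"twist": 0},{"grip": 0,"delta_pos": [-0.0022,0.0278,0],"twist": 0},{"grip": 0,"delta_pos": [-0.0026,0.0228,0],"twist": 0}])

```text
clock: 11.33
position: [0.5527, 0.312, 0.252]
ee_rot: [-0.224, -0.669, -0.224, 0.672]
contact_force: [0.8, -0.2, -2.0]
width: 0.0192
```

Request:
step_arm(increments=[{"grip": 0,"delta_pos": [0,0,0],"twist": 0},{"grip": 0,"delta_pos": [0,0,0],"twist": 0},{"grip": 0,"delta_pos": [0,0,0],"twist": 0},{"grip": 0,"delta_pos": [0,0,0],"twist": 0}])

```text
clock: 11.67
position: [0.5538, 0.3089, 0.2534]
ee_rot: [-0.224, -0.67, -0.223, 0.672]
contact_force: [0.5, -0.4, -2.3]
width: 0.0193
```

Run:
```python
from h import *
s=manip.get_state();p=s['position'];print(s['clock'],p,s['contact_force'].round(2),s['width'],s['qpos'].round(2))
c=cam('wrist'); save(c,'wrist7.png')
print('tip pred',proj(c,p-[0,0,.102]),'bush pred',proj(c,[.555,.3107,.1145]))
hsv=cv2.cvtColor(c['img'],cv2.COLOR_RGB2HSV)
m=((hsv[...,0]>12)&(hsv[...,0]<28)&(hsv[...,1]>110)).astype(np.uint8); m[260:]=0; m[:120]=0;m[:,:270]=0;m[:,380:]=0
cs,_=cv2.findContours(m,cv2.RETR_EXTERNAL,cv2.CHAIN_APPROX_NONE)
for k in sorted(cs,key=cv2.contourArea)[-3:]:
    print(cv2.contourArea(k),cv2.boundingRect(k))
    if len(k)>5: e=cv2.fitEllipse(cv2.convexHull(k)); print(e,onz(c,*e[0],.1145))
a=cv2.resize(c['img'][100:300,220:420,::-1],None,fx=3,fy=3,interpolation=cv2.INTER_CUBIC)
cv2.imwrite('pics/crop7.png',a)
```

```text
11.6667 [0.55382113 0.30887195 0.25341646] [ 0.51 -0.45 -2.33] 0.01925102120633957 [ 0.4   0.36  1.33 -0.    1.46  1.33]
tip pred [319.34531684 196.96839946] bush pred [318.52079716 183.94751308]
498.5 (305, 170, 27, 26)
((318.07330322265625, 182.79908752441406), (25.86766242980957, 26.895587921142578), 76.76211547851562) [0.55568345 0.31177175 0.1145    ]
```

View pics/crop7.png

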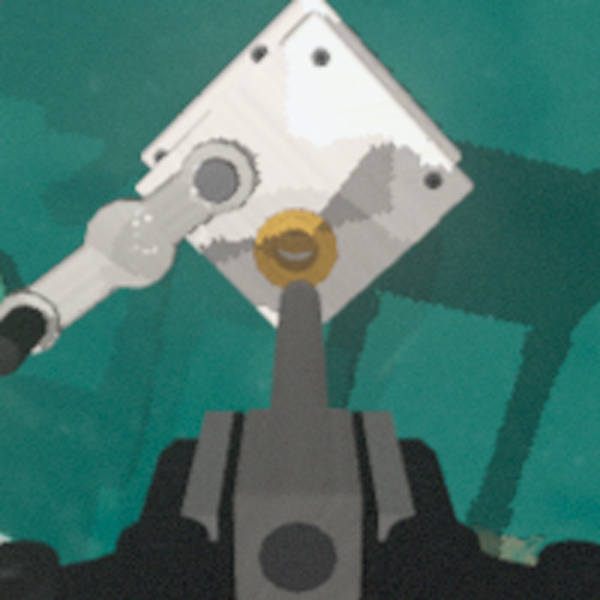

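The last picture shows the lever well open, with the brass bushing at (318,183) and the tip at (319.4,195), in line laterally to about 1 mm. I'll correct and descend in stages, watching the force.

Request:
step_arm(increments=[{"grip": 0,"delta_pos": [0.0007,0.0017,0],"twist": 0},{"grip": 0,"delta_pos": [0,0,-0.01],"twist": 0},{"grip": 0,"delta_pos": [0,0,-0.01],"twist": 0},{"grip": 0,"delta_pos": [0,0,-0.008],"twist": 0},{"grip": 0,"delta_pos": [0,0,-0.006],"twist": 0},{"grip": 0,"delta_pos": [0,0,-0.006],"twist": 0},{"grip": 0,"delta_pos": [0,0,-0.006],"twist": 0},{"grip": 0,"delta_pos": [0,0,-0.004],"twist": 0},{"grip": 0,"delta_pos": [0,0,0],"twist": 0},{"grip": 0,"delta_pos": [0,0,0],"twist": 0}])

```text
clock: 12.55
position: [0.5547, 0.3118, 0.2041]
ee_rot: [-0.224, -0.671, -0.224, 0.671]
contact_force: [-0.0, -0.1, -2.2]
width: 0.0191
```

Request:
step_arm(increments=[{"grip": 0,"delta_pos": [0,0,-0.005],"twist": 0},{"grip": 0,"delta_pos": [0,0,-0.005],"twist": 0},{"grip": 0,"delta_pos": [0,0,-0.005],"twist": 0},{"grip": 0,"delta_pos": [0,0,-0.005],"twist": 0},{"grip": 0,"delta_pos": [0,0,-0.005],"twist": 0},{"grip": 0,"delta_pos": [0,0,-0.003],"twist": 0},{"grip": 0,"delta_pos": [0,0,0],"twist": 0},{"grip": 0,"delta_pos": [0,0,0],"twist": 0}])

```text
clock: 13.22
position: [0.5547, 0.3117, 0.176]
ee_rot: [-0.224, -0.671, -0.223, 0.671]
contact_force: [-0.1, -0.0, -2.9]
width: 0.0191
```

Request:
step_arm(increments=[{"grip": 0,"delta_pos": [0,0,-0.004],"twist": 0},{"grip": 0,"delta_pos": [0,0,-0.004],"twist": 0},{"grip": 0,"delta_pos": [0,0,-0.004],"twist": 0},{"grip": 0,"delta_pos": [0,0,-0.004],"twist": 0},{"grip": 0,"delta_pos": [0,0,0],"twist": 0},{"grip": 0,"delta_pos": [0,0,0],"twist": 0}])

```text
clock: 13.72
position: [0.5545, 0.3116, 0.1598]
ee_rot: [-0.224, -0.671, -0.223, 0.671]
contact_force: [-0.1, 0.0, -1.2]
width: 0.0198
```

Request:
step_arm(increments=[{"grip": 0,"delta_pos": [0,0,-0.004],"twist": 0},{"grip": 0,"delta_pos": [0,0,-0.004],"twist": 0},{"grip": 0,"delta_pos": [0,0,-0.004],"twist": 0},{"grip": 0,"delta_pos": [0,0,0],"twist": 0}])

```text
clock: 14.05
position: [0.554, 0.3114, 0.1471]
ee_rot: [-0.224, -0.67, -0.223, 0.672]
contact_force: [-0.9, 0.1, -2.3]
width: 0.0193
```

Run:
```python
from h import *
s=manip.get_state();p=s['position'];print(s['clock'],p,s['contact_force'].round(2),s['moment'].round(3),s['width'])
c=cam('side'); save(c,'side8.png')
for z in (.115,.098,.0665,.05,.03,.012): print(z,proj(c,[.555,.311,z]))
g=c['img'].astype(int)
for v in range(166,198): print(v,' '.join('%3d'%x for x in g[v,284:306].max(1)))
```

```text
14.05 [0.55404316 0.31141794 0.14714935] [-0.93  0.13 -2.33] [0.011 0.074 0.024] 0.0193113904950625
0.115 [290.53397844 163.97131965]
0.098 [290.60997812 168.33042645]
0.0665 [290.74929267 176.32107817]
0.05 [290.82149617 180.46244804]
0.03 [290.90831571 185.44214864]
0.012 [290.98580534 189.8867143 ]
166 128 151 155 158 148 134 123 119 124 144 136 120 122 124 122 121 136 143 144 163 155 165
167 119 144 157 153 152 152 151 149 150 151 148 126 134 146 148 143 135 136 140 151 157 160
168 109 127 140 137 141 139 136 139 139 137 141 140 138 140 142 138 136 134 136 138 142 145
169 106 125 136 139 141 140 140 142 136 136 142 144 141 140 142 141 137 136 138 141 141 140
170 106 128 139 139 139 140 140 141 142 141 140 141 142 141 142 142 137 138 137 140 140 140
171 106 115 122 112 112 117 115 112 111 111 111 112 112 111 111 111 126 129 122 133 141 141
172 108 107 105 105 108 101  99 101 145 170 173 184 191 192 192 170 140 127 120 131 142 139
173 114 120 122 120 122 108 102 100 107 119 128 129 132 130 131 123 126 127 120 132 140 140
174 117 121 123 122 121 109 102 100 102 113 120 122 122 124 1
[... 1446 characters left out ...]
 123 124 122 121 124 123 122 121 119 122 121 133 139 139
191 231 221 175 123 121 122 121 122 123 123 122 120 123 123 121 121 120 123 122 133 139 140
192 241 234 181 122 123 145 137 143 156 156 155 155 153 156 155 129 107 137 155 150 146 145
193 167 229 210 154 157 156 157 157 161 160 158 159 159 160 159 126  88 118 150 169 179 178
194 142 168 165 159 163 167 165 166 167 169 169 170 169 170 170 166 150 153 160 158 157 156
195 145 148 151 150 149 150 149 148 150 148 147 146 149 148 146 145 145 145 146 145 144 141
196 142 140 141 141 139 140 140 142 141 140 138 137 139 135 135 122 115 113 111 113 100  95
197 101  94  93  93  93  92  85  85  82  84  85  81  79  78  80  76  76  75  73  73  75  73
```

The shank shows between the two arms at columns 289–292 of the side view, with the axis predicted at 290.7. It is in the bore with almost no force. Now the last 13 mm.

Request:
step_arm(increments=[{"grip": 0,"delta_pos": [0,0,-0.004],"twist": 0},{"grip": 0,"delta_pos": [0,0,-0.004],"twist": 0},{"grip": 0,"delta_pos": [0,0,-0.003],"twist": 0},{"grip": 0,"delta_pos": [0,0,-0.002],"twist": 0},{"grip": 0,"delta_pos": [0,0,0],"twist": 0},{"grip": 0,"delta_pos": [0,0,0],"twist": 0},{"grip": 0,"delta_pos": [0,0,0],"twist": 0},{"grip": 0,"delta_pos": [0,0,0],"twist": 0}])

```text
clock: 14.77
position: [0.5549, 0.3118, 0.1356]
ee_rot: [0.224, 0.671, 0.223, -0.671]
contact_force: [0.2, 0.1, -1.8]
width: 0.0192
```

Run:
```python
from h import *
s=manip.get_state();p=s['position'];print(s['clock'],p,s['contact_force'].round(2),s['moment'].round(3),s['width'],abs(s['qd']).max())
c=cam('side'); save(c,'side9.png'); g=c['img'].astype(int); o=load('side8.png')['img'].astype(int)
for v in list(range(148,165))+list(range(178,194)): print(v,' '.join('%3d'%x for x in g[v,284:300].max(1)))
h=p+[0,0,.014]; print([proj(c,[.555,.311,z]).round(1) for z in (.164,.132,.115,.05,.034)])
w=cam('wrist'); save(w,'wrist9.png'); W=w['img']
a=onz(w,0,0,.126)*0
m=cv2.cvtColor(W,cv2.COLOR_RGB2GRAY); pv=proj(w,[.561,.346,.126]); po=proj(w,[.484,.367,.153]); print('pivot/post pred',pv,po)
k=np.argwhere(m[int(po[1])-25:int(po[1])+25,max(0,int(po[0])-30):int(po[0])+30]<50)+[int(po[1])-25,max(0,int(po[0])-30)]
if len(k): print('dark centroid (u,v)',k.mean(0)[::-1],len(k))
```

```text
14.7667 [0.55489963 0.31179491 0.13557273] [ 0.2   0.09 -1.75] [-0.003  0.01  -0.03 ] 0.019226470511164575 0.0012088049976645612
148  69  36  36  37  39  56 131 110  38  39  39  38  40  38  40  49
149 111  82  74  42  32  32 155 133  36  39  41  40  39  62 101 122
150 106  79  70  44  35  43 101  98  67  43  39  36  46  86 106 108
151  88  82  71  56  78  74  66  92  93  63  36  37  50  90 107 108
152  87  81  74  86  99  97  87  95  96  65  37  39  46  87 108 106
153  86  82  74  88  98  98  87  99  98  65  38  35  45  88 107 107
154  86  79  74  85 100  98  89  99 104  74  38  37  48  87 105 108
155  84  81  73  86  98  98  91  99 104  75  37  38  45  88 108 106
156 103  95  71  85 100  99  91  87 103  78  41  42  48  88 107 106
157 107 104  81  88 102  98  89  86 101  78  45  36  45  89 106 107
158 143 125  96  93 101  97  89  88 104  78  37  56  90 104 108 106
159  99 163 181 140 102 100  99  93 102 102  99 103 108 105 105 107
160 104 113 117 108 102  96  98  94  96 150 170 171 170 193 206 205
161  97 102  99  91  84  92 101  98 110 213 235 235 234 235 236 235
162 114 121 120 118
[... 812 characters left out ...]
 122 122 122 123 122 123 122 121 123 123 121 122 120
188 123 124 122 123 122 123 122 122 122 122 123 124 123 122 122 122
189 137 121 121 120 124 123 122 122 123 122 122 122 122 123 122 121
190 140 122 124 123 122 122 123 121 125 123 122 122 121 122 122 121
191 230 221 176 121 122 123 123 119 122 123 123 122 122 120 122 118
192 240 234 179 121 122 143 137 144 153 156 155 155 154 155 155 127
193 162 175 160 154 155 158 155 156 160 160 159 157 158 160 160 125
[array([290.3, 151.2]), array([290.5, 159.6]), array([290.5, 164. ]), array([290.8, 180.5]), array([290.9, 184.4])]
pivot/post pred [276.81321973 203.4714932 ] [150.93161256 310.6801905 ]
dark centroid (u,v) [168.4291498  320.66194332] 494
```

All checks pass. Side force is about 0.2 N and the arm is still. The nose tip shows at row ~186, which puts it at z ≈ 0.03, and the head's underside is at row ~159, z ≈ 0.13. Handing in.

```bash
python3 -c "
from rig import manip
print(manip.sign_off())"
```

```text
the job is handed in; nothing more can be done
None
```

I opened the keeper, threaded the pin down through both bushings, and handed the job in at about 15 s with the pin still held. The hand-in gives no verdict.

**What I did**
- **Lever:** I caged the post between the jaws and swung it round to about 1.63 rad, measured from a wrist picture.
- **Pin:** I gripped the head across its faces with 50 N commanded and lifted it out of the rest block. I aligned it with a wrist picture over the brass bushing, then lowered it in stages.

**Last checks**
- **Tip:** its height is about 0.033 m from the arm's position. The side view puts it nearer 0.03 m, so about 17–20 mm of nose shows below the lower bushing.
- **Head gap:** about 18 mm above the upper bushing.
- **Force and motion:** about 0.2 N sideways and -1.8 N vertically, roughly the pin's own weight. The arm was still, with the grip steady at 19.2 mm.
- **Fit:** the shank lies on the predicted bore axis in the side view, to within a pixel (about 4 mm).

**Less certain**
- **Lean:** I could only bound it roughly, at about 1–1.5°. The wrist and side views differed by 1–2 mm on the tip.
- **Lever at the end:** the final automatic check was spoiled by the dark fingers in the picture. The last good view, just before insertion, showed the lever open, and nothing touched it afterwards as far as the forces showed.
- **Bystanders:** the arm's path did not go near the hex keys, cutters or tub, but I did not re-measure them at the end.

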